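Find the weak scanner mount and fold down its tag

TASK

The three spring mounts from the bag scanner stand in a row on the bench mat, each with a red tag leaning up in front of it: work along the row from the robot's left to its right, press each round pad about halfway down with the fingertips to feel its spring and let it come up again, then push the red tag of the softest mount fully down flat and draw back. Leave the other two tags up; do not force a pad hard against its stop. Touch only: do not lift, tip or shift a mount, and leave the plug, washer, bearing and socket tray as they lie.

Things in the scene. Friction and masses are not known exactly. Their poses are not given: they have to be found in the camera images.
- mat: Dark green-black rubber bench mat, 330 (x) by 480 (y) by 4 mm, fixed to the bench; origin at the centre of its underside, y along the row of mounts, +y towards the robot's left. Its top is 4 mm above the bench.
- mount_k: One of three like spring mounts (the letter does not tell its place in the row). Loose, 1.3 to 1.9 kg. Grey carrier plate 8 mm thick, x -130 to +50 mm, y -45 to +45 mm of this frame; on it a 54 mm steel cup with coil spring and round pad, and on the -x side, towards the robot, a hinged red tag. Origin below the pad's centre, on the plate's underside; z up. Pad top at z = 70 mm.
- pad_k_top (a point): Centre of the top face of the round black rubber pad of mount_k, 52 mm across; it goes down with the pad.
- pad_k (a joint): How far the pad of mount_k is pressed straight down, in m: 0 released, 0.012 at its stop. It springs back by itself. It starts to give at about 1 N. The three springs differ clearly: half travel takes about 3.7, 6.4 and 10 N, full travel 6.4, 12 and 19 N.
- tag_k_face (a point): Middle of the upper face of the red tag of mount_k, on its white patch, 30 mm from the hinge pin. The tag is a plate 62 mm long, 46 mm wide, 3 mm thick. Its pin runs along the mount's y axis, 56 mm from the pad's centre towards the mount's -x and 15.5 mm above the underside of the carrier plate.
- tag_k (a joint): Fold-down angle of the tag of mount_k, rad: 0 leans up at 46 degrees, free end up and towards the robot; 0.80 is flat and level on its stop, upper face 17 mm above the underside of the carrier plate. Starts at 0 to 0.1. A stiff hinge (1 to 2 N at mid-tag) keeps it where it is left. Pushing straight down on its upper face folds it.
- mount_m: One of three like spring mounts (the letter does not tell its place in the row). Loose, 1.3 to 1.9 kg. Grey carrier plate 8 mm thick, x -130 to +50 mm, y -45 to +45 mm of this frame; on it a 54 mm steel cup with coil spring and round pad, and on the -x side, towards the robot, a hinged red tag. Origin below the pad's centre, on the plate's underside; z up. Pad top at z = 70 mm.
- pad_m_top (a point): Centre of the top face of the round black rubber pad of mount_m, 52 mm across; it goes down with the pad.
- pad_m (a joint): How far the pad of mount_m is pressed straight down, in m: 0 released, 0.012 at its stop. It springs back by itself. It starts to give at about 1 N. The three springs differ clearly: half travel takes about 3.7, 6.4 and 10 N, full travel 6.4, 12 and 19 N.
- tag_m_face (a point): Middle of the upper face of the red tag of mount_m, on its white patch, 30 mm from the hinge pin. The tag is a plate 62 mm long, 46 mm wide, 3 mm thick. Its pin runs along the mount's y axis, 56 mm from the pad's centre towards the mount's -x and 15.5 mm above the underside of the carrier plate.
- tag_m (a joint): Fold-down angle of the tag of mount_m, rad: 0 leans up at 46 degrees, free end up and towards the robot; 0.80 is flat and level on its stop, upper face 17 mm above the underside of the carrier plate. Starts at 0 to 0.1. A stiff hinge (1 to 2 N at mid-tag) keeps it where it is left. Pushing straight down on its upper face folds it.
- mount_p: One of three like spring mounts (the letter does not tell its place in the row). Loose, 1.3 to 1.9 kg. Grey carrier plate 8 mm thick, x -130 to +50 mm, y -45 to +45 mm of this frame; on it a 54 mm steel cup with coil spring and round pad, and on the -x side, towards the robot, a hinged red tag. Origin below the pad's centre, on the plate's underside; z up. Pad top at z = 70 mm.
- pad_p_top (a point): Centre of the top face of the round black rubber pad of mount_p, 52 mm across; it goes down with the pad.
- pad_p (a joint): How far the pad of mount_p is pressed straight down, in m: 0 released, 0.012 at its stop. It springs back by itself. It starts to give at about 1 N. The three springs differ clearly: half travel takes about 3.7, 6.4 and 10 N, full travel 6.4, 12 and 19 N.
- tag_p_face (a point): Middle of the upper face of the red tag of mount_p, on its white patch, 30 mm from the hinge pin. The tag is a plate 62 mm long, 46 mm wide, 3 mm thick. Its pin runs along the mount's y axis, 56 mm from the pad's centre towards the mount's -x and 15.5 mm above the underside of the carrier plate.
- tag_p (a joint): Fold-down angle of the tag of mount_p, rad: 0 leans up at 46 degrees, free end up and towards the robot; 0.80 is flat and level on its stop, upper face 17 mm above the underside of the carrier plate. Starts at 0 to 0.1. A stiff hinge (1 to 2 N at mid-tag) keeps it where it is left. Pushing straight down on its upper face folds it.
- end_plug_mid (a point): Middle of the loose aluminium roller end plug, 50 mm across and 30 mm high, standing on the mat beyond the row; leave alone.
- washer_mid (a point): Middle of the loose dull bronze thrust washer, 52 mm across, 5 mm thick, lying on the mat beyond the row; leave alone.
- bearing_mid (a point): Middle of the loose cracked black nylon bearing, 52 mm across, 15 mm high, on the bench to the robot's right of the mat; leave alone.
- socket_tray_mid (a point): Middle of the loose green socket tray, 100 x 200 mm, 28 mm high, its sockets standing up to 39 mm, on the bench to the robot's left of the mat; leave alone.
Not all that is in view belongs to the job. Leave any pink or turquoise look-alike of the mount_p alone.

How it is judged:
On the way, in this order (a step that is already met when the one before it is completed fails the run):
1. the left pad is pressed down by at least 4 mm, the other two being up (((y of mount_k in the frame of mat above 0.07 m and value of joint pad_k above 0.004 m and value of joint each of pad_m, pad_p below 0.002 m) or (y of mount_m in the frame of mat above 0.07 m and value of joint pad_m above 0.004 m and value of joint each of pad_k, pad_p below 0.002 m) or (y of mount_p in the frame of mat above 0.07 m and value of joint pad_p above 0.004 m and value of joint each of pad_k, pad_m below 0.002 m))), for 0.1 s.
2. the middle pad is pressed down by at least 4 mm, the other two being up (((y of mount_k in the frame of mat between -0.07 and 0.07 m and value of joint pad_k above 0.004 m and value of joint each of pad_m, pad_p below 0.002 m) or (y of mount_m in the frame of mat between -0.07 and 0.07 m and value of joint pad_m above 0.004 m and value of joint each of pad_k, pad_p below 0.002 m) or (y of mount_p in the frame of mat between -0.07 and 0.07 m and value of joint pad_p above 0.004 m and value of joint each of pad_k, pad_m below 0.002 m))), for 0.1 s.
3. the right pad is pressed down by at least 4 mm, the other two being up (((y of mount_k in the frame of mat below -0.07 m and value of joint pad_k above 0.004 m and value of joint each of pad_m, pad_p below 0.002 m) or (y of mount_m in the frame of mat below -0.07 m and value of joint pad_m above 0.004 m and value of joint each of pad_k, pad_p below 0.002 m) or (y of mount_p in the frame of mat below -0.07 m and value of joint pad_p above 0.004 m and value of joint each of pad_k, pad_m below 0.002 m))), for 0.1 s.
4. the softest mount's tag is pushed down (value of joint tag_p above 0.7 rad), for 0.2 s.
At the end, for the whole second after the job is handed in: All three pads were pressed 4 mm or more, left to right; the softest mount's tag is folded down (0.70 rad or more of 0.80), the other tags are up (below 0.2 rad), the pads are released, and mounts and loose parts are level and within 25 mm of where they were (value of joint tag_p above 0.7 rad and value of joint each of tag_k, tag_m below 0.2 rad and value of joint each of pad_k, pad_m, pad_p below 0.002 m and distance of each of mount_k, mount_m, mount_p, end_plug_mid, washer_mid, bearing_mid, socket_tray_mid from where it was at the start of the episode below 0.025 m and angle between each of mount_k, mount_m, mount_p's own z axis and vertical below 0.05 rad and linear speed of each of mount_k, mount_m, mount_p below 0.02 m/s); the robot touches nothing.
It fails at once if a tag of one of the two stiffer mounts is pushed down (value of joint any of tag_k, tag_m above 0.25 rad).
It fails at once if a mount is lifted or tipped (height (world z) of any of mount_k, mount_m, mount_p above 0.014 m or angle between any of mount_k, mount_m, mount_p's own z axis and vertical above 0.12 rad).
It fails at once if a mount is pushed out of its place by more than 25 mm (distance of any of mount_k, mount_m, mount_p from where it was at the start of the episode above 0.025 m).
It fails at once if a mount is pushed with more than 45 N (contact force between any of the arm, the fingers and mount_k above 45 N or contact force between any of the arm, the fingers and mount_m above 45 N or contact force between any of the arm, the fingers and mount_p above 45 N).
It fails at once if the plug, washer, bearing or socket tray is moved by more than 25 mm or lifted (distance of any of end_plug_mid, washer_mid, bearing_mid, socket_tray_mid from where it was at the start of the episode above 0.025 m).
It also fails if it takes over 56 s, if anything falls off the work surface, if the arm or the gripper's body presses on something with over 40 N, if the wrist force passes 120 N, or if a joint passes its speed limit or range.

ROBOT

A 7-joint arm with a two-finger parallel gripper is mounted at the origin on the work surface. World frame = base frame: x ahead of the robot, y to its left, z up, the work surface at z = 0. Lengths are in m, angles in rad, forces in N, time in s.
With the tool pointing down it reaches from about 0.35 to 0.9 m from the base axis. Payload 8.1 kg.
Tool frame: the origin (TCP) lies midway between the tips of the shut fingers; the grasp point (between the pads) lies 19 mm behind it; z points along the fingers, y is the line along which they close (so a half turn about z gives the same grasp; the last joint's range is limited). The gripper opens to 92 mm and grips with 3 to 60 N. Pads are 19 mm wide; open, the fingers measure 130 mm over their backs; the gripper's body (75 mm by 190 mm) begins 47 mm behind the grasp point.
Start: joints at [-1.205, 0.434, 0.025, 1.573, -0.012, 1.134, -0.075], TCP at [0.282, 0.558, 0.227] pointing down, gripper open.
Joint ranges: [-2.62, 2.62], [-0.44, 2.09], [-1.27, 1.32], [0.08, 2.57], [-1.32, 4.46], [0.12, 2], [-2.74, 2.74]. Speed limits (rad/s): [2.22, 2.22, 3.01, 3.01, 3.14, 3.14, 3.14].

INTERFACE

Orientations are given as a rotation vector (axis times angle).
In Python, from cell import arm gives the robot as it stands.
- The arm moves only by the tool move_arm, never from a script. Its argument "motion" is a list of rows, each an object of numbers: "tx", "ty", "tz": the shift along the tool's x, y, z normalised to -1 to 1, where 1 is 1000 mm; "twist": the turn about the tool's z normalised to -1 to 1, where 1 is pi/2 rad. In form: [{"tx": .., "ty": .., "tz": .., "twist": ..}, ...]. A call has 1 to 12 rows; each row shifts and turns the commanded pose from where the row before left it, along the tool's axes as they then stand; what a row does not reach is not made up. A row lasts 1/10 s, in which the tool goes at most 50 mm and 8.59 degrees, less where a joint would pass 70% of its speed; a pose out of reach is approached as far as the arm can. A call with a number of a shift or a turn outside -1 to 1 is refused whole. A call with a gripper value outside its range is refused whole. "gripper" is the gripper's target within -1 to 1 (shut at 1, half-way at 0, fully open at -1), set as the call begins (left out, the last holds). The fingers move at their own pace and stop on an object; "squeeze" is the grip in N (left out, the last holds). Time passes only in rows, so rows that do not move let the fingers close. It gives the time, the measured TCP pose, the force, the opening and the grip force at its end, in the units of the state.
- arm.observe(): the state, without advancing time (a new reading comes with each control period).
- arm.get_image(name): name is "scene" or "top"; returns the picture (400x640x3 uint8, red, green, blue); there is no depth.
- arm.calibration(name): a dict with "K" (3x3 intrinsics, pixels), "k1" (the pictures are not rectified: a ray, as slopes to the right and down, at radius r is drawn at 1 + k1 r^2 times it, then the intrinsics apply), "T" (4x4, takes a point from camera to world coordinates). Camera axes: x right, y down, z forward; pixel columns grow to the right and rows downward; lengths in m; the calibration is good to about 2 mm. A picture is of the moment at which its call begins. calibration takes no time and is no camera call.
- arm.sign_off(): hands the job in; it is judged then, once.
Trained networks look in the newest picture that a camera, given by its name, has taken for a name from the list of things; names that differ only in an ending like _2 or _b are one class to them, and where a whole thing is asked for, a point or a joint stands for the part that bears it (a point fixed in the world has none). Each returns a list of dicts, best first, with "conf" (0 to 1); they miss things now and then, are a little off and sometimes report something else, mostly with a low value. They report only what shows in the picture. A call takes as long as a camera call. They do not tell look-alikes from the thing itself.
- arm.look_for(camera, query): "point" ([column, row] as shares, 0 to 1, of the picture: columns of its width, rows of its height, amid what is visible of it).
- arm.regions_of(camera, query): "region" (400x640 bool, what is visible of it) and "point" ([column, row] as shares, 0 to 1, of the picture: columns of its width, rows of its height, amid what is visible of it).
- arm.place_of(camera, query): "point" ([column, row] as shares, 0 to 1, of the picture: columns of its width, rows of its height: a listed point, or the origin of a listed thing).
The state is a dict: "clock": time; "joints": joint angles; "dq": joint speeds; "joint_efforts": joint torques, N m; "position": TCP position; "ee_rot": TCP orientation; "force": force on the tool from outside, world axes, zero at the start; "ft_torque": the same for the moment, N m; "width": opening from 0.0 (shut) to 1.0 (fully open); "gripper_force": force on a finger pad.
Only numpy, scipy, OpenCV 4.12 (cv2) and the standard library are available. Lean on these libraries where they do the work, as an engineer would, in place of code of your own. Each camera call takes 0.05 s, during which the arm holds its last target. There are 200 camera calls.

## Working session

There is one attempt and no reset: what is moved stays moved. The work goes in short steps, Python scripts to look and compute and a tool call to move; the robot and the scene stay as the last step left them, time stands still between calls to the robot, and variables do not carry over. Pictures are saved under pics/ and viewed, at most 10 in all, crops included, and the job is handed in when it is done.

Besides the shell and the picture viewer there is one more tool, called as name(argument=value, ...), one argument or row to a line, values as JSON. move_arm: Moves the arm, as the interface text tells. Scaled input: -1 to 1 covers 1000 mm each way for a shift and pi/2 rad each way for a turn. Its arguments: {"type":"object","properties":{"motion":{"type":"array","items":{"type":"object","properties":{"tx":{"type":"number"},"ty":{"type":"number"},"tz":{"type":"number"},"twist":{"type":"number"}}}},"gripper":{"type":"number"},"squeeze":{"type":"number"}},"required":["motion"]}

```bash
mkdir -p pics; cat > h.py <<'E'
import numpy as np, cv2
from cell import arm
def ray(cam,pt):
    c=arm.calibration(cam);K=np.array(c["K"]);T=np.array(c["T"])
    u=np.array([pt[0]*640,pt[1]*400]);d=np.array([(u[0]-K[0,2])/K[0,0],(u[1]-K[1,2])/K[1,1]])
    s=d.copy()
    for _ in range(30): s=d/(1+c["k1"]*(s@s))
    return T[:3,3],T[:3,:3]@np.array([s[0],s[1],1])
def onz(cam,pt,z):
    o,d=ray(cam,pt);return o+d*(z-o[2])/d[2]
def save(cam,n):
    cv2.imwrite(f"pics/{n}.png",arm.get_image(cam)[:,:,::-1])
E
python3 - <<'E'
from h import *
np.set_printoptions(precision=4,suppress=True)
save("top","top0");save("scene","scene0")
print(arm.observe())
for cam in("top","scene"):
  for q,z in(("mat",0),("pad_p_top",.074),("tag_p_face",.035),("end_plug_mid",.019),("washer_mid",.006),("bearing_mid",.008),("socket_tray_mid",.014)):
    for r in arm.place_of(cam,q): print(cam,q,round(r["conf"],2),np.round(np.array(r["point"])*[640,400]),onz(cam,r["point"],z))
E
```

```text
{'clock': 0.1, 'joints': array([-1.2046,  0.4352,  0.0249,  1.574 , -0.0116,  1.134 , -0.0751]), 'dq': array([-0.0014, -0.0022, -0.0011, -0.0014,  0.0006,  0.0006,  0.0015]), 'joint_efforts': array([  0.0035, -66.9123,   0.9883, -31.5148,  -0.0604,   0.0374,
         0.0001]), 'position': array([0.2822, 0.5571, 0.226 ]), 'ee_rot': array([-0.7297, -3.0554,  0.0023]), 'force': array([ 0.503 ,  0.005 , -0.5373]), 'ft_torque': array([-0.027 ,  0.0305, -0.0143]), 'gripper_force': 0.0, 'width': 1.0006924534983004}
top pad_p_top 0.69 [451. 139.] [ 0.7349 -0.4348  0.074 ]
top pad_p_top 0.67 [348. 200.] [ 0.5619 -0.1484  0.074 ]
top pad_p_top 0.65 [500. 203.] [ 0.557  -0.5687  0.074 ]
top pad_p_top 0.64 [456. 262.] [ 0.3944 -0.4469  0.074 ]
top tag_p_face 0.79 [423. 134.] [ 0.757 -0.365  0.035]
top tag_p_face 0.68 [505. 181.] [ 0.6214 -0.601   0.035 ]
top tag_p_face 0.57 [347. 229.] [ 0.4814 -0.1479  0.035 ]
top washer_mid 0.61 [347. 165.] [ 0.6693 -0.148   0.006 ]
top bearing_mid 0.75 [437. 209.] [ 0.5407 -0.4102  0.008 ]
top socket_tray_mid 0.78 [156. 181.] [0.614  0.4132 0.014 ]
top socket
[... 482 characters left out ...]
153.] [ 0.318  -0.4158  0.035 ]
scene tag_p_face 0.61 [335. 205.] [ 0.5996 -0.0098  0.035 ]
scene tag_p_face 0.58 [298. 179.] [ 0.4671 -0.1315  0.035 ]
scene tag_p_face 0.55 [214. 238.] [ 0.7522 -0.3685  0.035 ]
scene tag_p_face 0.55 [153. 206.] [ 0.6115 -0.587   0.035 ]
scene end_plug_mid 0.69 [299. 181.] [ 0.4568 -0.132   0.019 ]
scene end_plug_mid 0.65 [357. 233.] [0.7101 0.0526 0.019 ]
scene washer_mid 0.64 [290. 224.] [ 0.6575 -0.15    0.006 ]
scene washer_mid 0.41 [295. 187.] [ 0.4751 -0.1455  0.006 ]
scene bearing_mid 0.54 [212. 198.] [ 0.5383 -0.4148  0.008 ]
scene socket_tray_mid 0.94 [469. 211.] [0.6029 0.4171 0.014 ]
scene socket_tray_mid 0.35 [336. 183.] [ 0.4649 -0.0036  0.014 ]
```

```bash
python3 - <<'E'
import cv2
a=cv2.imread("pics/top0.png");cv2.imwrite("pics/topc.png",cv2.resize(a[100:300,120:520],None,fx=2,fy=2,interpolation=2))
E
```

```text
(no output)
```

View pics/topc.png

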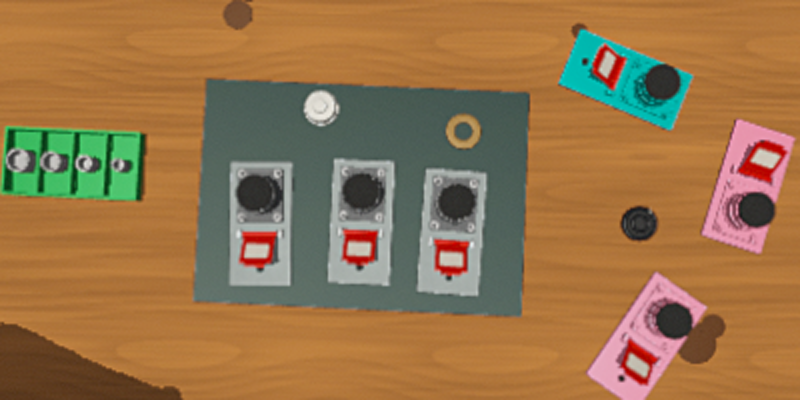

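View pics/scene0.png

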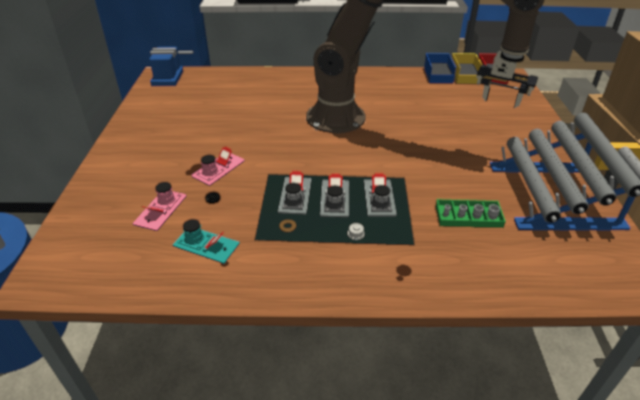

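Left to right on the mat there are three grey mounts, with pads at full-picture pixels of about (249,197), (301,197) and (348,201). The turquoise and pink look-alikes at (450,140), (500,203) and (456,262) stand off the mat on the right and are to be left alone. The grey ones fit the description, since they are on the mat with their tags towards the robot, and the enlarged crop confirms this.

```bash
python3 - <<'E'
from h import *
from scipy.spatial.transform import Rotation as R
np.set_printoptions(precision=4,suppress=True)
for cam,sh in(("top",0),):
  for n,z in(("pad",.074),("tag",.042)):
    for l in "kmp":
      for r in arm.place_of(cam,f"pad_{l}_top" if n=="pad" else f"tag_{l}_face"):
        p=onz(cam,r["point"],z)
        if abs(p[1])<.25: print(cam,n,l,round(r["conf"],2),np.array(r["point"])*[640,400],p)
im=arm.get_image("top").astype(int)
hsv=cv2.cvtColor(im.astype(np.uint8),cv2.COLOR_RGB2HSV)
for n,m,z in(("dark",hsv[...,2]<55,.07),("red",(hsv[...,1]>150)&((hsv[...,0]<8)|(hsv[...,0]>172))&(hsv[...,2]>90),.042)):
  k,_,s,c=cv2.connectedComponentsWithStats(m.astype(np.uint8))
  for i in range(1,k):
    if s[i,4]>30 and 220<c[i,0]<370 and 140<c[i,1]<250: print(n,s[i],c[i],onz("top",c[i]/[640,400],z))
s=arm.observe();print(s["position"],R.from_rotvec(s["ee_rot"]).as_matrix())
E
```

```text
top pad k 0.85 [245.504 196.08 ] [0.5686 0.1368 0.074 ]
top pad m 0.72 [299.52 195.08] [ 0.573  -0.0133  0.074 ]
top pad m 0.42 [349.376 164.   ] [ 0.6611 -0.1507  0.074 ]
top pad p 0.67 [348.288 199.6  ] [ 0.5619 -0.1484  0.074 ]
top tag k 0.55 [248.32 222.8 ] [0.4948 0.1328 0.042 ]
top tag k 0.27 [253.184 199.8  ] [0.5603 0.1203 0.042 ]
top tag m 0.82 [296.384 221.8  ] [ 0.4992 -0.0038  0.042 ]
top tag p 0.57 [347.072 228.68 ] [ 0.4814 -0.1475  0.042 ]
dark [292 187  18  17 233] [300.2189 195.1674] [ 0.573 -0.015  0.07 ]
dark [239 188  22  18 276] [248.5906 196.221 ] [0.5685 0.1289 0.07  ]
dark [340 192  17  18 228] [348.0439 200.4123] [ 0.5599 -0.148   0.07  ]
red [291 215  18  18 165] [299.6182 222.0545] [ 0.4986 -0.0129  0.042 ]
red [240 216  18  18 171] [248.6433 223.269 ] [0.4935 0.1318 0.042 ]
red [337 220  17  18 161] [344.8137 227.2422] [ 0.4854 -0.141   0.042 ]
[0.2824 0.5576 0.2267] [[-0.8921  0.4519  0.    ]
 [ 0.4519  0.8921  0.0001]
 [-0.      0.0001 -1.    ]]
```

move_arm(
  motion=[
    {"twist":-0.075},
    {"twist":-0.075},
    {"twist":-0.075},
    {"twist":-0.074},
    {"tx":-0.025,"ty":-0.035},
    {"tx":-0.025,"ty":-0.035},
    {"tx":-0.025,"ty":-0.035},
    {"tx":-0.025,"ty":-0.035},
    {"tx":-0.025,"ty":-0.035},
    {"tx":-0.025,"ty":-0.035},
    {"tx":-0.025,"ty":-0.035},
    {"tx":-0.025,"ty":-0.035},
  ],
  gripper=1,
  squeeze=10,
)

```text
invalid input
```

move_arm(
  motion=[
    {"tx":0,"ty":0,"tz":0,"twist":-0.075},
    {"tx":0,"ty":0,"tz":0,"twist":-0.075},
    {"tx":0,"ty":0,"tz":0,"twist":-0.075},
    {"tx":0,"ty":0,"tz":0,"twist":-0.074},
    {"tx":-0.025,"ty":-0.035,"tz":0,"twist":0},
    {"tx":-0.025,"ty":-0.035,"tz":0,"twist":0},
    {"tx":-0.025,"ty":-0.035,"tz":0,"twist":0},
    {"tx":-0.025,"ty":-0.035,"tz":0,"twist":0},
    {"tx":-0.025,"ty":-0.035,"tz":0,"twist":0},
    {"tx":-0.025,"ty":-0.035,"tz":0,"twist":0},
  ],
  gripper=1,
)

```text
clock: 2.15
position: [0.4335, 0.3462, 0.2269]
ee_rot: [-0.001, 3.141, 0.001]
force: [0.7, 1.3, 0.4]
width: 0.181
gripper_force: 0.0
```

move_arm(
  motion=[
    {"tx":-0.019,"ty":-0.031,"tz":0.015,"twist":0},
    {"tx":-0.019,"ty":-0.031,"tz":0.015,"twist":0},
    {"tx":-0.019,"ty":-0.031,"tz":0.015,"twist":0},
    {"tx":-0.019,"ty":-0.031,"tz":0.015,"twist":0},
    {"tx":-0.019,"ty":-0.031,"tz":0.015,"twist":0},
    {"tx":-0.019,"ty":-0.031,"tz":0.015,"twist":0},
    {"tx":-0.019,"ty":-0.031,"tz":0.015,"twist":0},
    {"tx":0,"ty":0,"tz":0,"twist":0},
    {"tx":0,"ty":0,"tz":0,"twist":0},
    {"tx":0,"ty":0,"tz":0,"twist":0},
  ],
)

```text
clock: 3.15
position: [0.5655, 0.1321, 0.122]
ee_rot: [-0.003, 3.141, 0.001]
force: [0.7, 0.1, -0.3]
width: 0.004
gripper_force: 0.0
```

```bash
python3 - <<'E'
from h import *
save("top","t1");a=cv2.imread("pics/t1.png");cv2.imwrite("pics/t1c.png",cv2.resize(a[150:270,200:400],None,fx=4,fy=4,interpolation=2))
s=arm.observe();print(s["position"],s["force"],s["width"])
E
```

```text
[0.5654708  0.13244274 0.12222649] [1.03505562 0.33312218 0.62023165] 0.0072716608297844175
```

View pics/t1c.png

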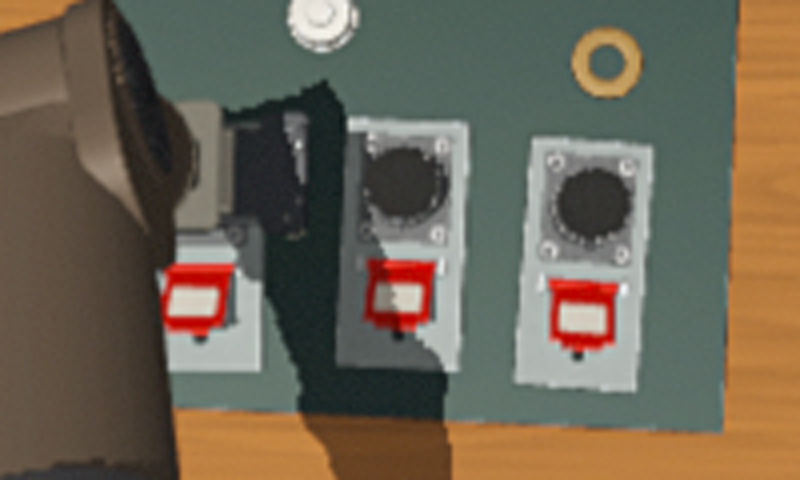

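The crop (t1c) shows the gripper over the left mount, with its pad hidden at about (248,196) in the full picture. The middle and right mounts are undisturbed. Now I'll go down to just above the pad.

move_arm(
  motion=[
    {"tx":0,"ty":0,"tz":0.014,"twist":0},
    {"tx":0,"ty":0,"tz":0.014,"twist":0},
    {"tx":0,"ty":0,"tz":0.01,"twist":0},
    {"tx":0,"ty":0,"tz":0.003,"twist":0},
    {"tx":0,"ty":0,"tz":0,"twist":0},
    {"tx":0,"ty":0,"tz":0,"twist":0},
  ],
)

```text
clock: 3.8
position: [0.5659, 0.1308, 0.0808]
ee_rot: [-0.001, 3.141, 0.0]
force: [-0.1, -0.6, 1.2]
width: 0.002
gripper_force: 0.0
```

move_arm(
  motion=[
    {"tx":0,"ty":0,"tz":0.002,"twist":0},
    {"tx":0,"ty":0,"tz":0.002,"twist":0},
    {"tx":0,"ty":0,"tz":0.002,"twist":0},
    {"tx":0,"ty":0,"tz":0.002,"twist":0},
    {"tx":0,"ty":0,"tz":0,"twist":0},
    {"tx":0,"ty":0,"tz":0,"twist":0},
  ],
)

```text
clock: 4.4
position: [0.5658, 0.1308, 0.0729]
ee_rot: [-0.001, 3.141, 0.0]
force: [-0.2, 0.0, 2.4]
width: 0.001
gripper_force: 1.2
```

Contact is at about 73 mm, so I'll press to roughly half travel.

move_arm(
  motion=[
    {"tx":0,"ty":0,"tz":0.001,"twist":0},
    {"tx":0,"ty":0,"tz":0.001,"twist":0},
    {"tx":0,"ty":0,"tz":0.001,"twist":0},
    {"tx":0,"ty":0,"tz":0,"twist":0},
    {"tx":0,"ty":0,"tz":0,"twist":0},
  ],
)

```text
clock: 4.9
position: [0.5659, 0.1308, 0.0699]
ee_rot: [-0.001, 3.141, 0.0]
force: [-0.0, -0.2, 5.0]
width: -0.0
gripper_force: 2.5
```

move_arm(
  motion=[
    {"tx":0,"ty":0,"tz":0.001,"twist":0},
    {"tx":0,"ty":0,"tz":0.001,"twist":0},
    {"tx":0,"ty":0,"tz":0,"twist":0},
    {"tx":0,"ty":0,"tz":0,"twist":0},
    {"tx":0,"ty":0,"tz":0,"twist":0},
  ],
)

```text
clock: 5.4
position: [0.5659, 0.1308, 0.068]
ee_rot: [-0.001, 3.141, 0.0]
force: [-2.0, -1.0, 6.9]
width: 0.005
gripper_force: 3.4
```

move_arm(
  motion=[
    {"tx":0,"ty":0,"tz":-0.006,"twist":0},
    {"tx":0,"ty":0,"tz":-0.016,"twist":0},
    {"tx":0,"ty":0,"tz":-0.02,"twist":0},
    {"tx":-0.001,"ty":-0.029,"tz":0,"twist":0},
    {"tx":-0.002,"ty":-0.029,"tz":0,"twist":0},
    {"tx":-0.002,"ty":-0.029,"tz":0,"twist":0},
    {"tx":-0.001,"ty":-0.029,"tz":0,"twist":0},
    {"tx":-0.001,"ty":-0.029,"tz":0,"twist":0},
    {"tx":0,"ty":0,"tz":0.015,"twist":0},
    {"tx":0,"ty":0,"tz":0.013,"twist":0},
    {"tx":0,"ty":0,"tz":0.004,"twist":0},
    {"tx":0,"ty":0,"tz":0,"twist":0},
  ],
)

```text
clock: 6.6
position: [0.5721, -0.0131, 0.0768]
ee_rot: [0.004, -3.14, -0.001]
force: [0.6, -0.0, 0.3]
width: 0.007
gripper_force: 0.0
```

move_arm(
  motion=[
    {"tx":0,"ty":0,"tz":0.002,"twist":0},
    {"tx":0,"ty":0,"tz":0.002,"twist":0},
    {"tx":0,"ty":0,"tz":0,"twist":0},
    {"tx":0,"ty":0,"tz":0,"twist":0},
  ],
)

```text
clock: 7.0
position: [0.5732, -0.0137, 0.0741]
ee_rot: [-0.002, 3.141, 0.001]
force: [0.1, 0.8, 2.0]
width: 0.005
gripper_force: 0.7
```

move_arm(
  motion=[
    {"tx":0,"ty":0,"tz":0.001,"twist":0},
    {"tx":0,"ty":0,"tz":0.002,"twist":0},
    {"tx":0,"ty":0,"tz":0,"twist":0},
    {"tx":0,"ty":0,"tz":0,"twist":0},
    {"tx":0,"ty":0,"tz":0,"twist":0},
  ],
)

```text
clock: 7.5
position: [0.5732, -0.0139, 0.0711]
ee_rot: [-0.002, 3.141, 0.001]
force: [-0.5, 2.6, 6.3]
width: 0.003
gripper_force: 3.0
```

move_arm(
  motion=[
    {"tx":0,"ty":0,"tz":0.001,"twist":0},
    {"tx":0,"ty":0,"tz":0.001,"twist":0},
    {"tx":0,"ty":0,"tz":0.001,"twist":0},
    {"tx":0,"ty":0,"tz":0,"twist":0},
    {"tx":0,"ty":0,"tz":0,"twist":0},
    {"tx":0,"ty":0,"tz":0,"twist":0},
  ],
)

```text
clock: 8.1
position: [0.5733, -0.0139, 0.0684]
ee_rot: [-0.001, 3.141, 0.001]
force: [-1.9, 1.3, 9.9]
width: 0.008
gripper_force: 4.9
```

move_arm(
  motion=[
    {"tx":0,"ty":0,"tz":-0.006,"twist":0},
    {"tx":0,"ty":0,"tz":-0.016,"twist":0},
    {"tx":0,"ty":0,"tz":-0.02,"twist":0},
    {"tx":0.003,"ty":-0.027,"tz":0,"twist":0},
    {"tx":0.003,"ty":-0.027,"tz":0,"twist":0},
    {"tx":0.003,"ty":-0.027,"tz":0,"twist":0},
    {"tx":0.002,"ty":-0.027,"tz":0,"twist":0},
    {"tx":0.002,"ty":-0.026,"tz":0,"twist":0},
    {"tx":0,"ty":0,"tz":0.015,"twist":0},
    {"tx":0,"ty":0,"tz":0.013,"twist":0},
    {"tx":0,"ty":0,"tz":0.004,"twist":0},
    {"tx":0,"ty":0,"tz":0,"twist":0},
  ],
)

```text
clock: 9.3
position: [0.5593, -0.1472, 0.0767]
ee_rot: [0.003, -3.139, -0.001]
force: [-0.3, 0.2, -0.9]
width: 0.006
gripper_force: 0.0
```

move_arm(
  motion=[
    {"tx":0,"ty":0,"tz":0.002,"twist":0},
    {"tx":0,"ty":0,"tz":0.002,"twist":0},
    {"tx":0,"ty":0,"tz":0,"twist":0},
    {"tx":0,"ty":0,"tz":0,"twist":0},
  ],
)

```text
clock: 9.7
position: [0.5603, -0.1479, 0.0741]
ee_rot: [-0.002, 3.141, 0.0]
force: [-0.2, 1.2, 0.9]
width: 0.008
gripper_force: 0.6
```

move_arm(
  motion=[
    {"tx":0,"ty":0,"tz":0.002,"twist":0},
    {"tx":0,"ty":0,"tz":0.001,"twist":0},
    {"tx":0,"ty":0,"tz":0,"twist":0},
    {"tx":0,"ty":0,"tz":0,"twist":0},
    {"tx":0,"ty":0,"tz":0,"twist":0},
  ],
)

```text
clock: 10.2
position: [0.5603, -0.1481, 0.0709]
ee_rot: [-0.001, 3.141, 0.0]
force: [1.6, 1.0, 2.6]
width: 0.006
gripper_force: 1.3
```

move_arm(
  motion=[
    {"tx":0,"ty":0,"tz":0.001,"twist":0},
    {"tx":0,"ty":0,"tz":0.002,"twist":0},
    {"tx":0,"ty":0,"tz":0,"twist":0},
    {"tx":0,"ty":0,"tz":0,"twist":0},
    {"tx":0,"ty":0,"tz":0,"twist":0},
  ],
)

```text
clock: 10.7
position: [0.5602, -0.1482, 0.0678]
ee_rot: [-0.001, 3.141, -0.0]
force: [2.5, 2.1, 4.3]
width: 0.006
gripper_force: 2.0
```

move_arm(
  motion=[
    {"tx":0,"ty":0,"tz":-0.006,"twist":0},
    {"tx":0,"ty":0,"tz":-0.016,"twist":0},
    {"tx":0,"ty":0,"tz":-0.02,"twist":0},
    {"tx":0.02,"ty":0.001,"tz":0,"twist":0},
    {"tx":0.022,"ty":0.002,"tz":0,"twist":0},
    {"tx":0.022,"ty":0.002,"tz":0,"twist":0},
    {"tx":0.02,"ty":0.001,"tz":0,"twist":0},
    {"tx":0,"ty":0,"tz":0,"twist":0},
    {"tx":0,"ty":0,"tz":0.02,"twist":0},
    {"tx":0,"ty":0,"tz":0.018,"twist":0},
    {"tx":0,"ty":0,"tz":0,"twist":0},
    {"tx":0,"ty":0,"tz":0,"twist":0},
  ],
)

```text
clock: 11.9
position: [0.4757, -0.1425, 0.0718]
ee_rot: [0.001, -3.14, -0.0]
force: [0.7, -0.6, 1.6]
width: 0.005
gripper_force: 0.0
```

```bash
python3 - <<'E'
from h import *
save("top","t2");save("scene","s2")
a=cv2.imread("pics/t2.png");b=cv2.imread("pics/s2.png")
f=lambda i:cv2.resize(i,(600,300),interpolation=2)
cv2.imwrite("pics/t2c.png",np.vstack([f(a[160:260,220:420]),f(b[140:240,220:420])]))
s=arm.observe();print(s["position"],s["force"])
E
```

```text
[ 0.47646803 -0.14253512  0.07241615] [-0.45412551 -0.10184473  0.65301134]
```

View pics/t2c.png

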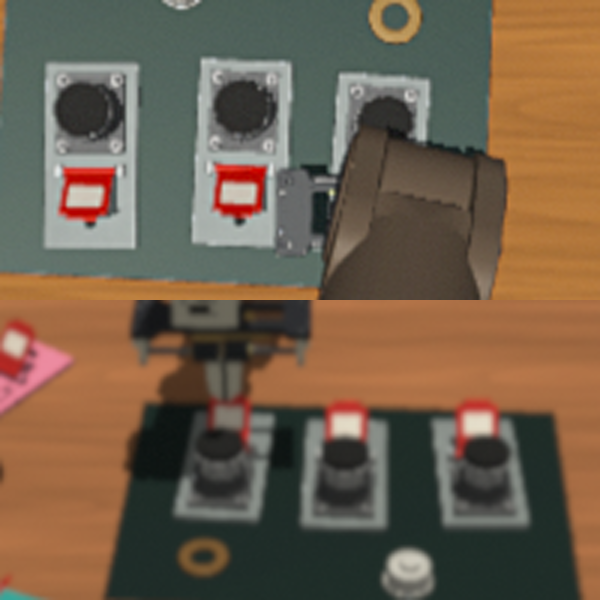

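The crop (t2c) shows the shut fingers above the right mount's tag, roughly centred on it. The middle and left tags are still up and all three pads have risen. At about 6 mm the forces were 6.8 N left, 9.9 N middle and 4.1 N right, so the right mount is the softest.

move_arm(
  motion=[
    {"tx":0,"ty":0,"tz":0.008,"twist":0},
    {"tx":0,"ty":0,"tz":0.008,"twist":0},
    {"tx":0,"ty":0,"tz":0.005,"twist":0},
    {"tx":0,"ty":0,"tz":0.005,"twist":0},
    {"tx":0,"ty":0,"tz":0.004,"twist":0},
    {"tx":0,"ty":0,"tz":0,"twist":0},
  ],
)

```text
clock: 12.6
position: [0.4756, -0.1422, 0.0411]
ee_rot: [0.001, -3.141, -0.0]
force: [-1.5, 0.2, -0.1]
width: 0.004
gripper_force: 0.0
```

move_arm(
  motion=[
    {"tx":0,"ty":0,"tz":0.004,"twist":0},
    {"tx":0,"ty":0,"tz":0.004,"twist":0},
    {"tx":0,"ty":0,"tz":0.004,"twist":0},
    {"tx":0,"ty":0,"tz":0.003,"twist":0},
    {"tx":0,"ty":0,"tz":0,"twist":0},
    {"tx":0,"ty":0,"tz":0,"twist":0},
  ],
)

```text
clock: 13.2
position: [0.4759, -0.1423, 0.0266]
ee_rot: [0.001, -3.141, -0.0]
force: [-0.4, -0.6, 0.3]
width: 0.008
gripper_force: 0.0
```

move_arm(
  motion=[
    {"tx":0,"ty":0,"tz":0.002,"twist":0},
    {"tx":0,"ty":0,"tz":0.002,"twist":0},
  ],
)

```text
clock: 13.4
position: [0.476, -0.1423, 0.0227]
ee_rot: [-0.001, 3.141, -0.0]
force: [-0.9, 0.3, 0.5]
width: 0.004
gripper_force: 0.4
```

move_arm(
  motion=[
    {"tx":0,"ty":0,"tz":0.001,"twist":0},
    {"tx":0,"ty":0,"tz":0.001,"twist":0},
  ],
)

```text
clock: 13.6
position: [0.4759, -0.1423, 0.0209]
ee_rot: [0.001, -3.142, -0.0]
force: [-4.3, 0.5, 17.4]
width: 0.009
gripper_force: 9.0
```

The tag is on its stop at 21 mm with 17 N. I'll draw back now.

move_arm(
  motion=[
    {"tx":0,"ty":0,"tz":0,"twist":0},
    {"tx":0,"ty":0,"tz":-0.005,"twist":0},
    {"tx":0,"ty":0,"tz":-0.02,"twist":0},
    {"tx":0,"ty":0,"tz":-0.03,"twist":0},
    {"tx":0,"ty":0,"tz":-0.04,"twist":0},
    {"tx":0,"ty":0,"tz":-0.04,"twist":0},
    {"tx":0.03,"ty":-0.03,"tz":-0.03,"twist":0},
    {"tx":0.03,"ty":-0.03,"tz":0,"twist":0},
    {"tx":0.02,"ty":-0.03,"tz":0,"twist":0},
    {"tx":0,"ty":-0.03,"tz":0,"twist":0},
    {"tx":0,"ty":-0.03,"tz":0,"twist":0},
    {"tx":0,"ty":0,"tz":0,"twist":0},
  ],
)

```text
clock: 14.8
position: [0.3965, -0.2954, 0.185]
ee_rot: [0.007, 3.141, -0.004]
force: [-0.2, 0.5, -0.6]
width: 0.001
gripper_force: 0.0
```

```bash
python3 - <<'E'
from h import *
save("top","t3");save("scene","s3")
a=cv2.imread("pics/t3.png");b=cv2.imread("pics/s3.png")
f=lambda i:cv2.resize(i,(600,300),interpolation=2)
cv2.imwrite("pics/t3c.png",np.vstack([f(a[160:260,220:420]),f(b[140:240,220:420])]))
s=arm.observe();print(s["position"],s["force"],s["clock"])
E
```

```text
[ 0.39695607 -0.29144735  0.18454722] [ 0.32656383  0.96138855 -0.9315176 ] 14.9
```

View pics/t3c.png

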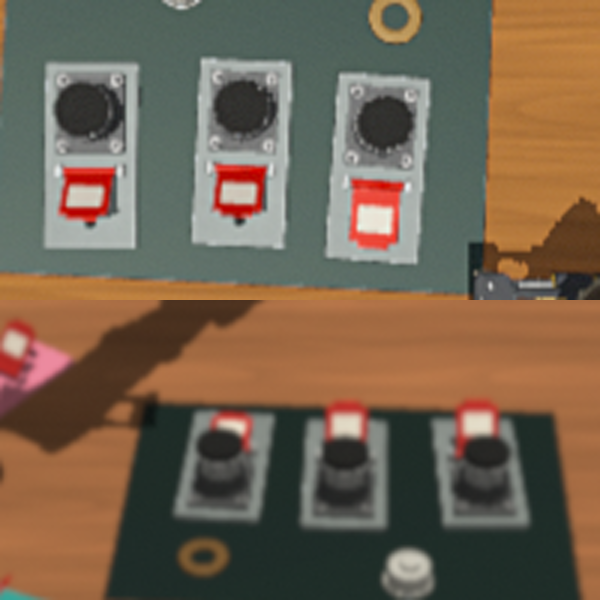

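The crop (t3c) shows the right tag flat, at crop pixel (375,215). The other two tags are up, the pads are released, nothing has shifted and the arm is clear.

```bash
python3 -c "
from cell import arm
print(arm.sign_off())"
```

```text
the job is handed in; nothing more can be done
None
```

I pressed all three pads from left to right (about 6.8, 9.9 and 4.1 N at half travel), folded the tag of the softest mount (the right one) flat, drew the arm clear and handed the job in at about 15 s; the hand-in returned no verdict.

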